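# Clear the light bar and shut the aquarium cupboard

### The job

The light bar is too long for the little wooden cupboard: its end sticks out through the doorway and the door cannot shut. Take it out and lay it across the dry tank, flat and lamps down as it lies now, with both its ends fully down in the two holders on the tank's rims (either way round), and push the cupboard door fully shut so that its catch snaps home and keeps it closed. Leave the jar on the cupboard, the test bottle and the pipe elbow standing where they are.

Things in the scene. Friction and masses are not known exactly. Their poses are not given: they have to be found in the camera images.
- cupboard: fixed bench cupboard of beech board, door open; 250 mm deep (x) by 240 mm wide (y) by 190 mm high. Origin: centre of its underside, on the bench. Its doorway faces along its own -x: the front edge of the carcass is at x = -125 mm. Roof and sides 12 mm thick, floor 8 mm. The light bar is the only thing inside.
- door (a joint): angle of the cupboard door, rad: 0 shut, 1.42 to 1.62 at the start, 1.75 fully open. Stiffish hinge: it stays where it is left. Below about 0.06 rad (last 14 mm at the free edge) a sprung roller catch resists with up to about 5 N at that edge; once pushed past it, at about 0.02 rad, the catch draws the door to 0 and holds it.
- door_hinge (a point): on the door's upright hinge axis, at the front corner of the cupboard's -y side, height 186 mm (the door's top edge). The door opens counter-clockwise seen from above; panel 236 mm wide, 182 mm high, 16 mm thick, its inner face 1 mm and its outer face 17 mm in front of the axis and the carcass edge when shut (outer face at cupboard x = -142 mm).
- door_edge (a point): top corner of the door's outer face at its free edge, 238 mm from the hinge axis along the door; moves with it. A round steel knob stands 43 mm out of the outer face, 208 mm from the hinge axis, 89 mm above the bench; above 120 mm height the outer face is plain. On the inner face the catch's striker stands 25 mm out, 205 mm from the axis, 161 mm high.
- light_bar: loose LED light bar, 320 mm long (x) by 36 mm wide (y) by 18 mm high, straight aluminium extrusion with black end caps, 0.2 to 0.45 kg; origin: centre of its underside. It starts flat on the cupboard's 8 mm floor, one end 80 to 105 mm out through the doorway over the bench, the rest under the roof.
- tank: fixed dry glass tank with black edges, open on top, 300 mm long (x) by 180 mm wide (y), glass rim 150 mm above the bench; origin: centre of its underside. On the middle of each short rim sits a black holder for one end of the light bar, reaching to 185 mm above the bench; between the holders a seated bar is free on both sides and below.
- bar_seat (a point): midway between the two holders, at the height of their channel floors (155 mm above the bench). A seated bar has its origin here and its x along the tank's x, either way round. Each channel reaches from 105 to 171 mm off this point, where an end wall closes it; 44 mm wide between cheeks 20 mm high (they hide the bar's ends), flared lips above.
- food_jar: bystander: round food jar 60 mm across, 75 mm high, standing on the rear part of the cupboard's roof; origin at the centre of its underside
- test_bottle: bystander: small bottle 40 mm across, 85 mm high, standing on the bench; origin at the centre of its underside
- elbow: bystander: grey plastic pipe elbow, about 55 by 60 by 32 mm, lying on the bench; origin under its bend

How it is judged (in metres and radians):
At the end, for the whole second after the job is handed in: The door is shut past its catch (under 0.02 rad open) and the light bar lies released and still in both holders: within 14 mm along and 7 mm across the tank of its place's middle, within 4 mm of channel floor height, within 0.06 rad of the tank's length (value of joint door below 0.02 rad and x of light_bar in the frame of bar_seat between -0.014 and 0.014 m and y of light_bar in the frame of bar_seat between -0.007 and 0.007 m and z of light_bar in the frame of bar_seat between -0.004 and 0.004 m and angle between the x axis of light_bar and the x axis of tank, either way round below 0.06 rad and linear speed of light_bar below 0.02 m/s); the robot touches nothing.
It fails at once if the food jar was shifted by more than 30 mm or knocked over (distance of food_jar from where it was at the start of the episode above 0.03 m or angle between food_jar's own z axis and vertical above 0.5 rad).
It fails at once if the test bottle was shifted by more than 30 mm or knocked over (distance of test_bottle from where it was at the start of the episode above 0.03 m or angle between test_bottle's own z axis and vertical above 0.5 rad).
It fails at once if the pipe elbow was shifted by more than 30 mm or knocked over (distance of elbow from where it was at the start of the episode above 0.03 m or angle between elbow's own z axis and vertical above 0.5 rad).
It also fails if it takes over 72 s, if anything falls off the work surface, if the arm or the gripper's body presses on something with over 40 N, if the wrist force passes 120 N, or if a joint passes its speed limit or range.

### The arm

A 6-joint arm with a two-finger parallel gripper is mounted at the origin on the work surface. World frame = base frame: x ahead of the robot, y to its left, z up, the work surface at z = 0. Lengths are in m, angles in degrees, forces in N, time in s.
With the tool pointing down it reaches from about 0.375 to 0.9 m from the base axis. Payload 3.1 kg.
Tool frame: the origin (TCP) lies at the very end of the fingers, on their centre line; the grasp point (between the pads) lies 19 mm behind it; z points along the fingers, y is the line along which they close (so a half turn about z gives the same grasp; the last joint's range is limited). The gripper opens to 87 mm and grips with 3 to 60 N. Pads are 19 mm wide; open, the fingers measure 117 mm over their backs; the gripper's body (75 mm by 190 mm) begins 51 mm behind the grasp point.
Start: joints at [62.481, 30.224, 82.088, -0, 67.689, -10.227], TCP at [0.186, 0.597, 0.188] pointing down, gripper open.
Joint ranges: [-176.69, 176.69], [-43.24, 126.21], [12.49, 139.97], [-82, 262], [0, 151.66], [-163.58, 163.58]. Speed limits (degrees/s): [159.86, 159.86, 180, 180, 180, 180].

### API

Orientations are given as a 3x3 rotation matrix whose columns are the frame's x, y, z axes.
In Python, from rig import readout, cams, bot gives the robot as it stands.
- The arm moves only by the shell command python3 -m inch 'ROWS'. ROWS is JSON, a list of rows, each a list of 5 numbers: the shift along the world's x, y, z in cm, then the turn about the world's z in degrees, then the finger opening in cm, from 0 to 8.7. In form: [[dx, dy, dz, twist, fingers], ...]. A call has 1 to 10 rows; each row is the pose to reach, as a shift and turn from the pose commanded when the call began; what a row does not reach only later rows make up. A row lasts 1/12 s, in which the tool goes at most 41.7 mm and 7.16 degrees, less where a joint would pass 70% of its speed; a pose out of reach is approached as far as the arm can. A call with a gripper value outside its range is refused whole. The fingers move at their own pace and stop on an object; the grip force is fixed at half the most. Time passes only in rows, so rows that repeat a pose let the fingers close. It gives the time, the measured TCP pose, the force, the opening and the grip force at its end, in the units of the state.
- readout.read_state(): the state, without advancing time (a new reading comes with each control period).
- cams.capture(name): name is "side" or "top" or "wrist"; returns a dict with "image" (384x512x3 uint8, blue, green, red), "intrinsics" (3x3 intrinsics, pixels), "xyz" and "rotation" of the camera in the world; the wrist camera has in their place "tool_from_camera" (4x4, takes a point from camera to tool coordinates, whose origin is the TCP and whose axes are the flange's). Camera axes: x right, y down, z forward; pixel columns grow to the right and rows downward; lengths in m; the calibration is good to about 2 mm. A picture is of the moment at which its call begins: read the wrist's pose just before it. There is no depth.
- bot.hand_in(): hands the job in; it is judged then, once.
The state is a dict: "time_s": time; "joint_positions": joint angles; "qvel": joint speeds; "tau": joint torques, N m; "position": TCP position; "tcp_rot": TCP orientation; "force": force on the tool from outside, world axes, zero at the start; "moment": the same for the moment, N m; "opening": opening from 0.0 (shut) to 1.0 (fully open); "grasp_force": force on a finger pad.
Only numpy, scipy, OpenCV 4.12 (cv2) and the standard library are available. Lean on these libraries where they do the work, as an engineer would, in place of code of your own. Each camera call takes 0.05 s, during which the arm holds its last target. There are 200 camera calls.

## Working session

There is one attempt and no reset: what is moved stays moved. The work goes in short steps, Python scripts to look and compute and a shell command to move; the robot and the scene stay as the last step left them, time stands still between calls to the robot, and variables do not carry over. Pictures are saved under pics/ and viewed, at most 10 in all, crops included, and the job is handed in when it is done.

```bash
mkdir -p pics; ls; python3 - <<'E'
from rig import readout,cams
import cv2,json
s=readout.read_state();print(s)
for n in("top","side"):
    c=cams.capture(n);cv2.imwrite(f"pics/{n}0.png",c["image"]);print(n,c["intrinsics"],c["xyz"],c["rotation"])
E
```

```text
pics
{'time_s': 0.0, 'joint_positions': array([ 6.24816119e+01,  3.02784020e+01,  8.21584018e+01,  1.44292256e-04,
        6.76871004e+01, -1.02265131e+01]), 'qvel': array([ 0.09337798,  0.0728827 , -0.0709974 , -0.03819112,  0.02270385,
        0.055242  ]), 'tau': array([ 4.67739119e-04, -4.40041888e+01, -1.76588684e+01,  6.31766533e-02,
        5.81886142e-02, -1.81299079e-04]), 'position': array([0.18535475, 0.59602849, 0.18656656]), 'tcp_rot': array([[-9.54802482e-01,  2.97239329e-01, -1.00122932e-03],
       [ 2.97240764e-01,  9.54800636e-01, -1.91679495e-03],
       [ 3.86227542e-04, -2.12776674e-03, -9.99997662e-01]]), 'force': array([-0.16876711, -0.5721575 ,  0.12371516]), 'moment': array([-2.12318633e-04,  3.92679688e-03, -1.99098467e-05]), 'grasp_force': 0.0, 'opening': 0.9970570813575744}
top [[423.68740061   0.         257.84310525]
 [  0.         423.68740061 192.41983779]
 [  0.           0.           1.        ]] [ 0.4299217  -0.02961758  1.34796153] [[ 0.02703231 -0.98405262  0.17581151]
 [-0.99963181 -0.02619808  0.00706476]
 [-0.00234618 -0.17593775 -0.9843985 ]]
side [[393.96695734   0.         256.20409731]
 [  0.         393.96695734 190.85470649]
 [  0.           0.           1.        ]] [0.68122566 0.75918144 0.67930892] [[-0.99970231 -0.01253798 -0.02093085]
 [ 0.00993246  0.57443247 -0.81849172]
 [ 0.02228559 -0.81845595 -0.57413693]]
```

View pics/top0.png

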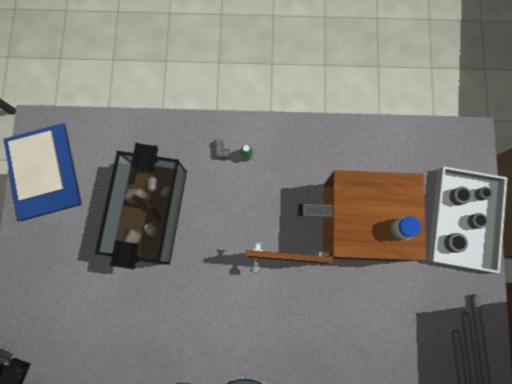

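View pics/side0.png

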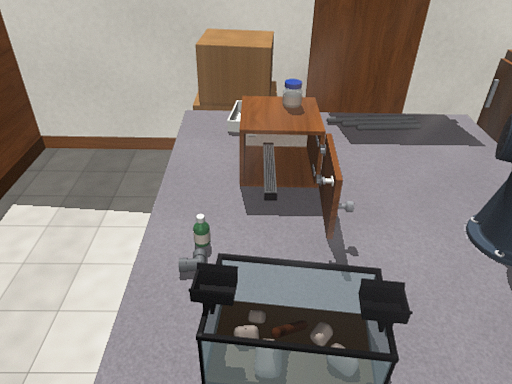

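The top view shows the cupboard roof at about (333-425, 171-260) with its doorway to the left (+y). The bar end sticks out at (300-333, 205-216), and the door panel runs along (247-330, 250-262). The tank is at (97-186, 152-265), with its holders at (145,157) and (124,253). The side view confirms the bar lying in the open cupboard, bar end at about (270,197), and the jar on the roof. Next I'll measure these from zooms.

```bash
cat > h.py <<'E'
import numpy as np,cv2
from rig import readout,cams
def ray(c,uv):
    d=np.linalg.inv(c["intrinsics"])@np.array([uv[0],uv[1],1.]);return np.array(c["xyz"]),np.array(c["rotation"])@d
def onz(c,uv,z):
    o,d=ray(c,uv);return np.round(o+d*(z-o[2])/d[2],4)
def wristcap():
    s=readout.read_state();c=cams.capture("wrist");T=np.eye(4);T[:3,:3]=s["tcp_rot"];T[:3,3]=s["position"]
    M=T@c["tool_from_camera"];c["xyz"]=M[:3,3];c["rotation"]=M[:3,:3];return c,s
def blobs(mask,amin=60):
    cs,_=cv2.findContours(mask,cv2.RETR_EXTERNAL,cv2.CHAIN_APPROX_NONE)
    return sorted([k for k in cs if cv2.contourArea(k)>amin],key=cv2.contourArea,reverse=True)
E
python3 - <<'E'
from h import *
c=cams.capture("top");im=c["image"];h=cv2.cvtColor(im,cv2.COLOR_BGR2HSV)
m=cv2.inRange(h,(3,110,70),(18,255,255));
for k in blobs(m)[:4]:
    r=cv2.minAreaRect(k);b=cv2.boxPoints(r);z=.190 if cv2.contourArea(k)>3000 else .182
    print("wood",cv2.contourArea(k),b.round(1).tolist(),[onz(c,p,z)[:2].tolist() for p in b])
m=cv2.inRange(h,(0,0,0),(180,255,30));m[:, :90]=0;m[:,200:]=0
for k in blobs(m,40):print("dark",cv2.boundingRect(k),cv2.contourArea(k))
def z(x,y,w,hh,f):return cv2.resize(im[y:y+hh,x:x+w],None,fx=f,fy=f,interpolation=cv2.INTER_CUBIC)
cv2.imwrite("pics/a.png",z(240,165,200,115,4))
cv2.imwrite("pics/b.png",z(90,135,175,140,4))
E
```

```text
wood 8407.5 [[245.0, 171.0], [425.0, 171.0], [425.0, 262.0], [245.0, 262.0]] [[0.6967, 0.0163], [0.7101, -0.4874], [0.4583, -0.4767], [0.4452, 0.0082]]
dark (105, 168, 71, 100) 623.5
dark (129, 144, 33, 28) 478.0
dark (96, 162, 21, 92) 42.5
```

View pics/a.png

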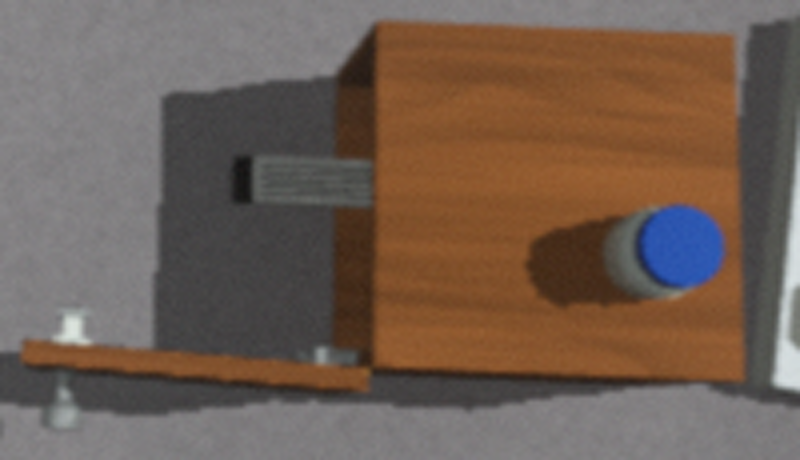

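View pics/b.png

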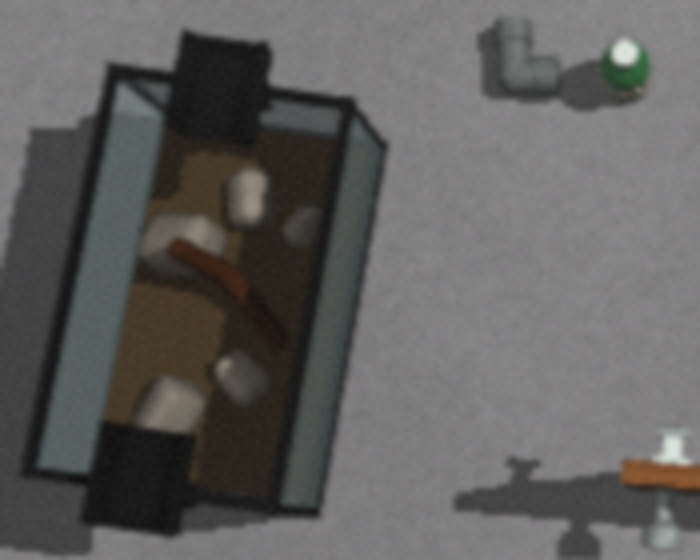

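```bash
python3 - <<'E'
from h import *
c=cams.capture("top")
A=lambda L,z:np.array([onz(c,(240+x/4,165+y/4),z)[:2] for x,y in L])
B=lambda L,z:np.array([onz(c,(90+x/4,135+y/4),z)[:2] for x,y in L])
def rep(n,P):print(n,P.round(3).tolist(),"sides",np.linalg.norm(P-np.roll(P,-1,0),axis=1).round(3),"mean",P.mean(0).round(4))
rep("roof",A([(375,22),(375,368),(744,381),(733,36)],.19))
rep("door",A([(22,340),(22,362),(368,390),(370,370)],.186))
rep("bar",A([(233,156),(233,203),(372,207),(372,159)],.026))
P=B([(110,66),(354,98),(278,508),(25,474)],.15);rep("tank",P)
d=(P[0]-P[3])+(P[1]-P[2]);print("tank yaw",np.degrees(np.arctan2(d[1],d[0])))
rep("H1",B([(183,30),(270,42),(262,140),(168,138)],.185));rep("H2",B([(103,420),(195,435),(180,535),(85,522)],.185))
rep("bottle",B([(625,52)],.085));rep("elbow",B([(515,75)],.016));rep("jar",A([(681,246)],.265))
E
```

```text
roof [[0.705, -0.232], [0.465, -0.231], [0.463, -0.48], [0.701, -0.482]] sides [0.24  0.249 0.238 0.25 ] mean [ 0.5835 -0.3562]
door [[0.478, 0.008], [0.463, 0.008], [0.45, -0.227], [0.464, -0.228]] sides [0.015 0.235 0.013 0.237] mean [ 0.4636 -0.11  ]
bar [[0.632, -0.148], [0.595, -0.149], [0.595, -0.258], [0.633, -0.258]] sides [0.037 0.109 0.038 0.11 ] mean [ 0.6138 -0.2033]
tank [[0.754, 0.393], [0.735, 0.213], [0.439, 0.248], [0.458, 0.427]] sides [0.181 0.298 0.18  0.298] mean [0.5967 0.3201]
tank yaw -6.721061700011589
H1 [[0.773, 0.33], [0.766, 0.268], [0.694, 0.269], [0.694, 0.335]] sides [0.063 0.072 0.066 0.079] mean [0.7316 0.3005]
H2 [[0.495, 0.364], [0.487, 0.3], [0.419, 0.305], [0.426, 0.37]] sides [0.064 0.067 0.065 0.069] mean [0.4568 0.3347]
bottle [[0.794, 0.019]] sides [0.] mean [0.7937 0.019 ]
elbow [[0.792, 0.11]] sides [0.] mean [0.7919 0.1103]
jar [[0.545, -0.414]] sides [0.] mean [ 0.5452 -0.4139]
```

The measured sizes match the given ones: roof 240x250, tank 298x180, door 236, bar 37 wide. The bar axis lies at x≈0.613, pointing along y, with its end at y=-0.148.

```bash
python3 -m inch '[[0,0,14,-20,8.7],[0,0,14,-20,8.7],[0,0,14,-20,8.7],[42.7,-77.2,14,-72.7,8.7],[42.7,-77.2,14,-72.7,8.7],[42.7,-77.2,14,-72.7,8.7],[42.7,-77.2,14,-72.7,8.7],[42.7,-77.2,14,-72.7,8.7],[42.7,-77.2,14,-72.7,8.7],[42.7,-77.2,14,-72.7,8.7]]'
```

```text
time_s: 1.03
position: [0.3271, 0.3397, 0.3175]
tcp_rot: [[-0.039, 0.999, 0.0], [0.999, 0.039, -0.0], [-0.0, 0.0, -1.0]]
force: [0.8, 0.3, -0.1]
opening: 1.001
grasp_force: 0.0
```

```bash
python3 -m inch '[[28,-51,0,0,8.7],[28,-51,0,0,8.7],[28,-51,0,0,8.7],[28,-51,0,0,8.7],[28,-51,0,0,8.7],[28,-51,0,0,8.7],[28,-51,0,0,8.7],[28,-51,0,0,8.7],[28,-51,0,0,8.7],[28,-51,0,0,8.7]]'; python3 -m inch '[[0,-11,0,0,8.7],[0,-11,0,0,8.7],[0,-11,0,0,8.7],[0,-11,0,0,8.7],[0,-11,0,0,8.7],[0,-11,0,0,8.7]]'
```

```text
time_s: 1.87
position: [0.5278, -0.0257, 0.3174]
tcp_rot: [[-0.044, 0.999, -0.0], [0.999, 0.044, 0.0], [0.0, -0.0, -1.0]]
force: [0.9, 1.1, 0.5]
opening: 1.0
grasp_force: 0.0
time_s: 2.37
position: [0.527, -0.133, 0.3172]
tcp_rot: [[-0.045, 0.999, -0.001], [0.999, 0.045, 0.001], [0.001, -0.001, -1.0]]
force: [0.1, -0.3, 0.1]
opening: 1.001
grasp_force: 0.0
```

```bash
python3 -m inch '[[8.6,-4.2,-3,-2.5,8.7],[8.6,-4.2,-5,-2.5,8.7],[8.6,-4.2,-17,-2.5,8.7],[8.6,-4.2,-17,-2.5,8.7],[8.6,-4.2,-17,-2.5,8.7],[8.6,-4.2,-17,-2.5,8.7],[8.6,-4.2,-17,-2.5,8.7],[8.6,-4.2,-17,-2.5,8.7]]'; python3 - <<'E'
from h import *
c,s=wristcap();cv2.imwrite("pics/w1.png",c["image"]);np.savez("w1.npz",xyz=c["xyz"],rotation=c["rotation"],intrinsics=c["intrinsics"]);print(c["xyz"],s["position"])
E
```

```text
time_s: 3.03
position: [0.6139, -0.1745, 0.1484]
tcp_rot: [[-0.003, 1.0, 0.0], [1.0, 0.003, 0.0], [0.0, 0.0, -1.0]]
force: [0.3, 0.1, 0.7]
opening: 1.0
grasp_force: 0.0
[ 0.61365448 -0.09303544  0.34576736] [ 0.61394194 -0.17454564  0.14844646]
```

View pics/w1.png

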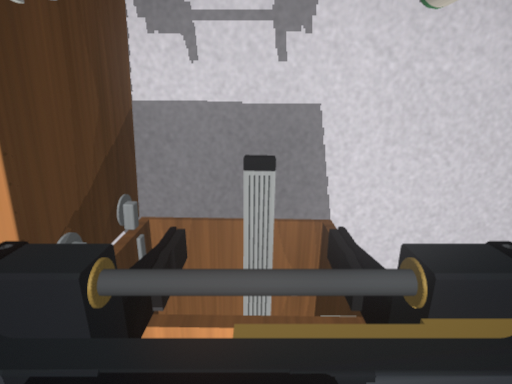

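The wrist view shows the bar centred between the fingers: end cap at (260,157), its body running down at u≈258, with the doorway edge at v≈218. I'll descend and grip.

```bash
python3 -m inch '[[0,0,-14.1,0.7,8.7],[0,0,-14.1,0.7,8.7],[0,0,-14.1,0.7,8.7],[0,0,-14.1,0.7,8.7],[0,0,-14.1,0.7,8.7],[0,0,-14.1,0.7,2],[0,0,-14.1,0.7,2],[0,0,-14.1,0.7,2],[0,0,-14.1,0.7,2],[0,0,-14.1,0.7,2]]'; python3 -m inch '[[0,0,0,0,2],[0,0,0,0,2],[0,0,0,0,2]]'
```

```text
time_s: 3.92
position: [0.6147, -0.1762, 0.0085]
tcp_rot: [[-0.014, 1.0, 0.003], [1.0, 0.014, -0.002], [-0.002, 0.003, -1.0]]
force: [-0.3, 1.1, -0.1]
opening: 0.705
grasp_force: 0.0
time_s: 4.17
position: [0.6135, -0.1758, 0.0067]
tcp_rot: [[-0.013, 1.0, 0.0], [1.0, 0.013, -0.0], [-0.0, 0.0, -1.0]]
force: [0.0, -0.2, -0.9]
opening: 0.48
grasp_force: 0.0
```

```bash
python3 -m inch '[[0,0,0,0,2],[0,0,0,0,2],[0,0,0,0,2],[0,0,0.1,0,2],[0,3,0.1,0,2],[0,6,0.1,0,2],[0,9,0.1,0,2],[0,12,0.1,0,2],[0,12,0.1,0,2]]'; python3 -m inch '[[0,3,0,0,2],[0,6,0,0,2],[0,9,0,0,2],[0,12,0,0,2],[0,13.5,0,0,2],[0,13.5,0,0,2],[0,13.5,-0.4,0,2],[0,13.5,-0.4,0,2]]'; python3 - <<'E'
from h import *
c=cams.capture("top");cv2.imwrite("pics/t2.png",cv2.resize(c["image"][140:290,180:440],None,fx=3,fy=3))
E
```

```text
time_s: 4.92
position: [0.6118, -0.05, 0.0073]
tcp_rot: [[-0.018, 1.0, -0.003], [1.0, 0.018, 0.003], [0.003, -0.003, -1.0]]
force: [0.0, 0.3, -0.9]
opening: 0.232
grasp_force: 0.0
time_s: 5.58
position: [0.6133, 0.0779, 0.0029]
tcp_rot: [[-0.013, 1.0, -0.001], [1.0, 0.013, -0.001], [-0.001, -0.001, -1.0]]
force: [0.0, 0.3, 0.5]
opening: 0.228
grasp_force: 0.0
```

View pics/t2.png

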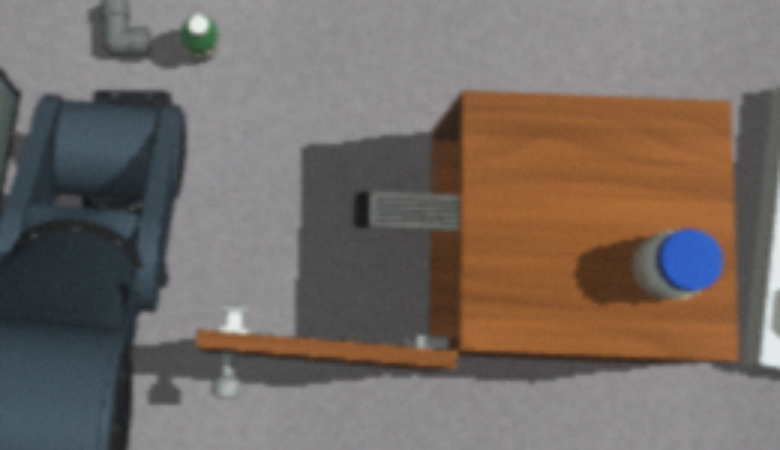

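The bar did not move: its cap is still at u≈298, and the fingers closed to 2 cm on nothing. I'll check the earlier wrist view by projection before retrying.

```bash
python3 - <<'E'
from h import *
c=dict(np.load("w1.npz"));print(c["intrinsics"],c["rotation"].round(3))
for uv,z in [((260,156),.026),((257,315),.026),((245,170),.026),((275,170),.026),((150,218),.008),((328,218),.008),((240,316),.19)]:print(uv,onz(c,uv,z))
for n in("top","side"):
    c=cams.capture(n)
    for p in [(.6135,-.148,.026),(.6135,-.148,.008),(.6135,-.176,.026),(.6135,0.078,.02),(.6135,0.078,.07)]:
        q=c["intrinsics"]@np.array(c["rotation"]).T@(np.array(p)-c["xyz"]);print(n,p,(q[:2]/q[2]).round(1))
c=cams.capture("side");cv2.imwrite("pics/s2.png",cv2.resize(c["image"][80:300,160:420],None,fx=2.7,fy=2.7))
E
```

```text
[[292.22867448   0.         256.84990276]
 [  0.         292.22867448 193.9580064 ]
 [  0.           0.           1.        ]] [[ 1.     0.003  0.   ]
 [ 0.003 -0.955 -0.297]
 [-0.     0.297 -0.955]]
(260, 156) [ 0.6171 -0.1485  0.026 ]
(257, 315) [ 0.6145 -0.359   0.026 ]
(245, 170) [ 0.6005 -0.1643  0.026 ]
(275, 170) [ 0.634  -0.1642  0.026 ]
(150, 218) [ 0.4812 -0.2296  0.008 ]
(328, 218) [ 0.7023 -0.2289  0.008 ]
(240, 316) [ 0.6032 -0.2234  0.19  ]
top (0.6135, -0.148, 0.026) [298.  209.9]
top (0.6135, -0.148, 0.008) [297.5 210.7]
top (0.6135, -0.176, 0.026) [306.9 210.2]
top (0.6135, 0.078, 0.02) [226.4 208.3]
top (0.6135, 0.078, 0.07) [225.2 206. ]
side (0.6135, -0.148, 0.026) [271.7 195.9]
side (0.6135, -0.148, 0.008) [271.5 201. ]
side (0.6135, -0.176, 0.026) [271.3 190.3]
side (0.6135, 0.078, 0.02) [275.6 253.5]
side (0.6135, 0.078, 0.07) [276.7 237.8]
```

View pics/s2.png

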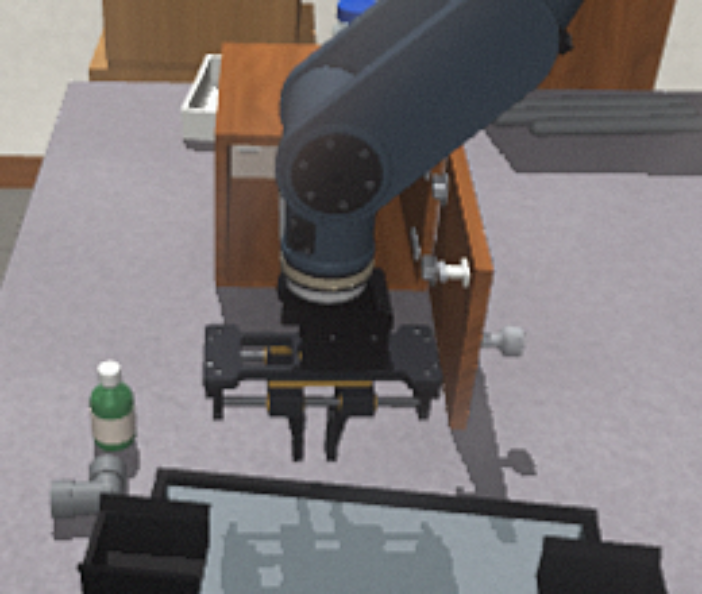

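The side view shows the fingertips at about (276,250). A TCP at the bench should appear near (276,258), so the tips look roughly 25-30 mm higher than reported. That would explain the miss, so I'll probe downwards gently.

```bash
python3 -m inch '[[0,0,-0.3,0,2],[0,0,-0.3,0,2]]'; python3 -m inch '[[0,0,-0.3,0,2],[0,0,-0.3,0,2]]';  python3 - <<'E'
from h import *
s=readout.read_state();print(s["position"],s["joint_positions"],s["force"])
c,s=wristcap();cv2.imwrite("pics/w3.png",c["image"])
M=np.linalg.inv(np.r_[np.c_[c["rotation"],c["xyz"]],[[0,0,0,1]]])
for p in [s["position"],s["position"]+[0,0,.03]]:
    q=M@np.r_[p,1];q=c["intrinsics"]@q[:3];print(q[:2]/q[2])
E
```

```text
time_s: 5.95
position: [0.6132, 0.0785, 0.0001]
tcp_rot: [[-0.012, 1.0, -0.001], [1.0, 0.012, -0.0], [-0.0, -0.001, -1.0]]
force: [-0.2, 0.6, 0.9]
opening: 0.23
grasp_force: 0.0
time_s: 6.12
position: [0.613, 0.0791, -0.003]
tcp_rot: [[-0.013, 1.0, -0.001], [1.0, 0.013, 0.0], [0.0, -0.001, -1.0]]
force: [-0.4, -0.8, -0.2]
opening: 0.232
grasp_force: 0.0
[ 0.61301897  0.07909886 -0.00302287] [-2.99264403e+00  4.43627749e+01  9.04868324e+01 -1.10766002e-03
  4.52019865e+01 -3.74763127e+00] [-0.39774597 -0.77374846 -0.16419837]
[257.04738573 220.53808923]
[256.9953373  238.80768564]
```

View pics/w3.png

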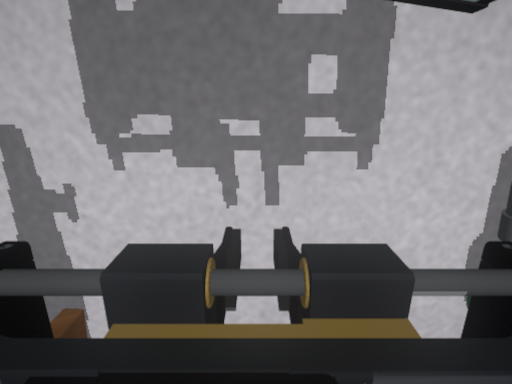

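The finger shadows do not meet the fingertips (tips at v≈228, shadow ends at v≈205), so the tips are still well above the bench. I'll keep probing.

```bash
for i in 1 2 3; do python3 -m inch '[[0,0,-0.4,0,2],[0,0,-0.4,0,2],[0,0,-0.4,0,2]]' | egrep 'pos|force:'; done
```

```text
position: [0.6131, 0.0794, -0.0068]
force: [0.7, 0.3, 0.6]
grasp_force: 0.0
position: [0.6131, 0.0794, -0.0108]
force: [0.2, 0.1, 0.8]
grasp_force: 0.0
position: [0.6132, 0.0793, -0.0148]
force: [0.8, -0.4, 0.9]
grasp_force: 0.0
```

```bash
python3 -m inch '[[0,0,-0.4,0,2],[0,0,-0.4,0,2],[0,0,-0.4,0,2]]' | egrep 'pos|^force:';python3 -m inch '[[0,0,-0.3,0,2],[0,0,-0.3,0,2],[0,0,-0.3,0,2]]' | egrep 'pos|^force:'; python3 -m inch '[[0,0,-0.2,0,2],[0,0,-0.2,0,2],[0,0,-0.2,0,2]]' | egrep 'pos|^force:'
```

```text
position: [0.6131, 0.0793, -0.0188]
force: [0.0, 0.1, 0.5]
position: [0.6132, 0.0793, -0.0217]
force: [0.7, -0.3, 0.3]
position: [0.6133, 0.0793, -0.0236]
force: [0.3, -0.1, -0.8]
```

```bash
for i in 1 2 3; do python3 -m inch '[[0,0,-0.2,0,2],[0,0,-0.2,0,2],[0,0,-0.2,0,2]]' | egrep 'pos|^force:'; done
```

```text
position: [0.6133, 0.0793, -0.0256]
force: [0.1, -0.1, -0.7]
position: [0.6133, 0.0793, -0.0276]
force: [0.1, -0.4, -0.1]
position: [0.6133, 0.0793, -0.0296]
force: [-1.4, 0.0, 0.5]
```

```bash
for i in 1 2 3; do python3 -m inch '[[0,0,-0.2,0,2],[0,0,-0.2,0,2],[0,0,-0.2,0,2]]' | egrep 'pos|^force:'; done
```

```text
position: [0.6133, 0.0793, -0.0316]
force: [0.5, -0.1, -1.2]
position: [0.6133, 0.0793, -0.0337]
force: [-1.0, 0.3, 0.0]
position: [0.6137, 0.0793, -0.0345]
force: [-1.6, 0.7, 5.8]
```

Contact is at a reading of z≈-0.034, so the fingers really end 34 mm short of the stated TCP (x and y agree). I'll grip again with the readout z near -0.027.

```bash
python3 -m inch '[[0,0,0.9,0,8.7],[0,0,0.9,0,8.7],[0,0,0.9,0,8.7],[0,0,0.9,0,8.7],[0,0,0.9,0,8.7],[0,0,0.9,0,8.7],[0,0,0.9,0,8.7],[0,0,0.9,0,8.7],[0,0,0.9,0,8.7]]'; python3 -m inch '[[0,-25.5,0,0,8.7],[0,-25.5,0,0,8.7],[0,-25.5,0,0,8.7],[0,-25.5,0,0,8.7],[0,-25.5,0,0,8.7],[0,-25.5,0,0,8.7],[0,-25.5,0,0,8.7],[0,-25.5,0,0,8.7],[0,-25.5,0,0,8.7],[0,-25.5,0,0,2]]'; python3 -m inch '[[0,0,0,0,2],[0,0,0,0,2],[0,0,0,0,2],[0,0,0,0,2],[0,0,0,0,2],[0,0,0,0,2],[0,0,0,0,2],[0,0,0,0,2]]'
```

```text
time_s: 9.92
position: [0.6133, 0.0793, -0.0266]
tcp_rot: [[-0.014, 1.0, -0.0], [1.0, 0.014, 0.0], [0.0, -0.0, -1.0]]
force: [0.4, -0.4, -0.6]
opening: 0.828
grasp_force: 0.0
time_s: 10.75
position: [0.6127, -0.1738, -0.0268]
tcp_rot: [[-0.015, 1.0, -0.002], [1.0, 0.015, 0.001], [0.001, -0.002, -1.0]]
force: [-0.5, 0.3, -1.0]
opening: 0.974
grasp_force: 0.0
time_s: 11.42
position: [0.6136, -0.1757, -0.0265]
tcp_rot: [[-0.013, 1.0, 0.0], [1.0, 0.013, 0.0], [0.0, 0.0, -1.0]]
force: [-0.4, -0.0, 0.3]
opening: 0.412
grasp_force: 30.0
```

```bash
python3 -m inch '[[0,1,0,0,2],[0,3,0,0,2],[0,6,0,0,2],[0,9,0,0,2],[0,12,0,0,2],[0,15,0,0,2],[0,18,0,0,2],[0,21,0,0,2],[0,24,0,0,2],[0,25.5,0,0,2]]'; python3 -m inch '[[0,0,0,0,2],[0,0,-0.3,0,2],[0,0,-0.6,0,2],[0,0,-0.6,0,2]]';  python3 - <<'E'
from h import *
c=cams.capture("top");cv2.imwrite("pics/t4.png",c["image"])
h=cv2.cvtColor(c["image"],cv2.COLOR_BGR2HSV);r=c["image"][205:217,226:300].astype(int)
print(r.mean(2).mean(0).round().astype(int).tolist())
E
```

```text
time_s: 12.25
position: [0.6118, 0.0834, -0.0269]
tcp_rot: [[-0.016, 1.0, -0.002], [1.0, 0.016, 0.001], [0.001, -0.002, -1.0]]
force: [0.1, -0.7, -3.3]
opening: 0.412
grasp_force: 30.0
time_s: 12.58
position: [0.6134, 0.078, -0.0331]
tcp_rot: [[-0.013, 1.0, -0.0], [1.0, 0.013, -0.001], [-0.001, -0.001, -1.0]]
force: [-0.8, 1.3, -1.6]
opening: 0.41
grasp_force: 30.0
[50, 51, 58, 66, 70, 71, 71, 71, 65, 56, 53, 65, 94, 120, 142, 154, 155, 154, 156, 160, 161, 162, 160, 159, 159, 158, 156, 158, 157, 155, 155, 155, 155, 155, 156, 156, 157, 156, 155, 153, 154, 156, 156, 158, 158, 157, 157, 158, 159, 159, 159, 158, 159, 160, 159, 158, 158, 150, 122, 96, 92, 92, 93, 93, 93, 92, 92, 92, 93, 92, 90, 91, 91, 92]
```

```bash
python3 - <<'E'
import cv2
im=cv2.imread("pics/t4.png");cv2.imwrite("pics/t4c.png",cv2.resize(im[140:290,180:440],None,fx=3,fy=3))
E
```

```text
(no output)
```

View pics/t4c.png

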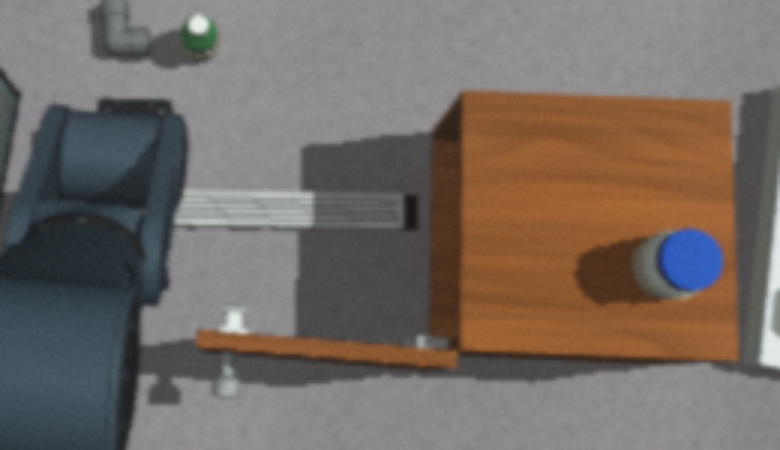

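The bar is fully out and straight: its rear cap is at (417,212) in the crop, i.e. y≈-0.214, which puts its centre at y≈-0.054. I'll release and regrip at the centre.

```bash
python3 -m inch '[[0,0,0,0,5.5],[0,0,0,0,5.5],[0,0,0,0,5.5],[0,0,0,0,5.5],[0,0,0.2,0,5.5],[0,-13.2,0.2,0,5.5],[0,-13.2,0.2,0,5.5],[0,-13.2,0.2,0,5.5],[0,-13.2,0.2,0,5.5],[0,-13.2,0.2,0,5.5]]'; python3 -m inch '[[0,0,0,0,2],[0,0,0,0,2],[0,0,0,0,2],[0,0,0,0,2],[0,0,0,0,2],[0,0,0,0,2],[0,0,0,0,2],[0,0,0,0,2]]'; python3 -m inch '[[0,0,4,0,2],[0,0,8,0,2],[0,0,12,0,2],[0,0,16,0,2],[0,0,20,0,2],[0,0,24,0,2],[0,0,24,0,2],[0,0,24,0,2]]'
python3 - <<'E'
from h import *
c=cams.capture("side");cv2.imwrite("pics/s5.png",c["image"]);c=cams.capture("top");cv2.imwrite("pics/t5.png",c["image"])
E
```

```text
time_s: 13.47
position: [0.6142, -0.0562, -0.0301]
tcp_rot: [[-0.009, 1.0, 0.002], [1.0, 0.009, -0.001], [-0.001, 0.002, -1.0]]
force: [-0.6, 0.8, 0.9]
opening: 0.631
grasp_force: 0.0
time_s: 14.13
position: [0.6133, -0.052, -0.0305]
tcp_rot: [[-0.014, 1.0, -0.0], [1.0, 0.014, 0.0], [0.0, -0.0, -1.0]]
force: [0.7, 0.8, 0.8]
opening: 0.407
grasp_force: 30.0
time_s: 14.8
position: [0.6146, -0.0534, 0.212]
tcp_rot: [[-0.013, 1.0, 0.005], [1.0, 0.013, -0.002], [-0.002, 0.005, -1.0]]
force: [0.6, -0.3, -3.0]
opening: 0.411
grasp_force: 30.0
```

```bash
python3 -m inch '[[-1.8,37.2,0,82.5,2],[-1.8,37.2,0,82.5,2],[-1.8,37.2,0,82.5,2],[-1.8,37.2,0,82.5,2],[-1.8,37.2,0,82.5,2],[-1.8,37.2,0,82.5,2],[-1.8,37.2,0,82.5,2],[-1.8,37.2,0,82.5,2],[-1.8,37.2,0,82.5,2],[-1.8,37.2,0,82.5,2]]'; python3 -m inch '[[0,0,0,11,2],[0,0,0,11,2],[0,0,0,11,2],[0,0,0,11,2]]'
```

```text
time_s: 15.73
position: [0.5918, 0.3272, 0.2054]
tcp_rot: [[-0.957, 0.29, -0.006], [0.29, 0.957, 0.004], [0.007, 0.002, -1.0]]
force: [0.3, -0.1, -2.8]
opening: 0.413
grasp_force: 30.0
time_s: 16.07
position: [0.5938, 0.3187, 0.2063]
tcp_rot: [[-0.993, 0.117, -0.006], [0.117, 0.993, -0.002], [0.005, -0.003, -1.0]]
force: [-0.4, 0.2, -3.1]
opening: 0.408
grasp_force: 30.0
```

```bash
python3 -m inch '[[0.2,0.1,-2,0,2],[0.2,0.1,-4.2,0,2],[0.2,0.1,-4.2,0,2],[0.2,0.1,-4.2,0,2]]'; python3 -m inch '[[0,0,-0.7,0,2],[0,0,-1.4,0,2],[0,0,-1.4,0,2],[0,0,-1.4,0,2]]';python3 -m inch '[[0,0,-0.5,0,2],[0,0,-1,0,2],[0,0,-1,0,2],[0,0,-1,0,2]]'
```

```text
time_s: 16.4
position: [0.5956, 0.3192, 0.165]
tcp_rot: [[-0.993, 0.117, -0.006], [0.117, 0.993, -0.002], [0.006, -0.003, -1.0]]
force: [0.7, -0.1, -3.7]
opening: 0.411
grasp_force: 30.0
time_s: 16.73
position: [0.5972, 0.3202, 0.1535]
tcp_rot: [[-0.993, 0.115, -0.0], [0.115, 0.993, -0.0], [0.0, -0.0, -1.0]]
force: [-0.2, 1.2, -3.4]
opening: 0.408
grasp_force: 30.0
time_s: 17.07
position: [0.597, 0.3202, 0.143]
tcp_rot: [[-0.993, 0.115, -0.001], [0.115, 0.993, -0.0], [0.001, -0.001, -1.0]]
force: [0.6, -0.8, -2.6]
opening: 0.412
grasp_force: 30.0
```

```bash
python3 -m inch '[[0,0,-0.5,0,2],[0,0,-1,0,2],[0,0,-1,0,2],[0,0,-1,0,2]]'; python3 -m inch '[[0,0,-0.5,0,2],[0,0,-0.8,0,2],[0,0,-0.8,0,2]]'
```

```text
time_s: 17.4
position: [0.5969, 0.3201, 0.1328]
tcp_rot: [[-0.993, 0.115, -0.001], [0.115, 0.993, -0.0], [0.001, -0.001, -1.0]]
force: [-0.9, 0.6, -1.8]
opening: 0.412
grasp_force: 30.0
time_s: 17.65
position: [0.5971, 0.3202, 0.1248]
tcp_rot: [[-0.993, 0.115, -0.001], [0.115, 0.993, -0.0], [0.001, -0.0, -1.0]]
force: [0.9, -0.9, -2.6]
opening: 0.41
grasp_force: 30.0
```

```bash
python3 -m inch '[[0,0,-0.15,0,2],[0,0,-0.15,0,2],[0,0,-0.15,0,2]]'; python3 -m inch '[[0,0,-0.15,0,2],[0,0,-0.15,0,2],[0,0,-0.15,0,2]]'
```

```text
time_s: 17.9
position: [0.5974, 0.3203, 0.1245]
tcp_rot: [[-0.993, 0.115, 0.0], [0.115, 0.993, 0.0], [-0.0, 0.0, -1.0]]
force: [-0.6, -0.2, 0.6]
opening: 0.412
grasp_force: 30.0
time_s: 18.15
position: [0.5975, 0.3204, 0.1245]
tcp_rot: [[-0.993, 0.115, 0.001], [0.115, 0.993, 0.0], [-0.001, 0.0, -1.0]]
force: [-3.8, -1.6, 6.5]
opening: 0.412
grasp_force: 30.0
```

The bar is down at exactly the expected floor height (0.1245), with contact force. I'll release and retreat.

```bash
python3 -m inch '[[0,0,0.15,0,6.5],[0,0,0.15,0,6.5],[0,0,0.15,0,6.5],[0,0,0.15,0,6.5],[0,0,0.15,0,6.5],[0,0,0.15,0,6.5],[0,0,4,0,6.5],[0,0,8,0,6.5],[0,0,12,0,6.5],[0,0,16,0,6.5]]'; python3 -m inch '[[-17,-24,4,-83,0],[-17,-24,4,-83,0],[-17,-24,4,-83,0],[-17,-24,4,-83,0],[-17,-24,4,-83,0],[-17,-24,4,-83,0],[-17,-24,4,-83,0],[-17,-24,4,-83,0],[-17,-24,4,-83,0],[-17,-24,4,-83,0]]'
python3 - <<'E'
from h import *
c=cams.capture("top");cv2.imwrite("pics/t6.png",c["image"]);
d=cams.capture("side");cv2.imwrite("pics/s6.png",d["image"])
z=lambda im,x,y,w,h:cv2.resize(im[y:y+h,x:x+w],(400*w//w,400*h//w),interpolation=cv2.INTER_CUBIC)
a=z(c["image"],80,130,130,150);b=z(d["image"],170,230,260,154)
o=np.zeros((470,800,3),np.uint8);o[:a.shape[0],:400]=a;o[:b.shape[0],400:]=b;cv2.imwrite("pics/f6.png",o)
E
```

```text
time_s: 18.98
position: [0.5971, 0.3202, 0.2838]
tcp_rot: [[-0.993, 0.115, -0.001], [0.115, 0.993, -0.0], [0.001, -0.0, -1.0]]
force: [0.3, 0.2, -0.7]
opening: 0.749
grasp_force: 0.0
time_s: 19.82
position: [0.427, 0.0794, 0.323]
tcp_rot: [[-0.196, 0.981, 0.001], [0.981, 0.196, -0.0], [-0.0, 0.001, -1.0]]
force: [-0.2, 0.0, 1.1]
opening: 0.073
grasp_force: 0.0
```

View pics/f6.png

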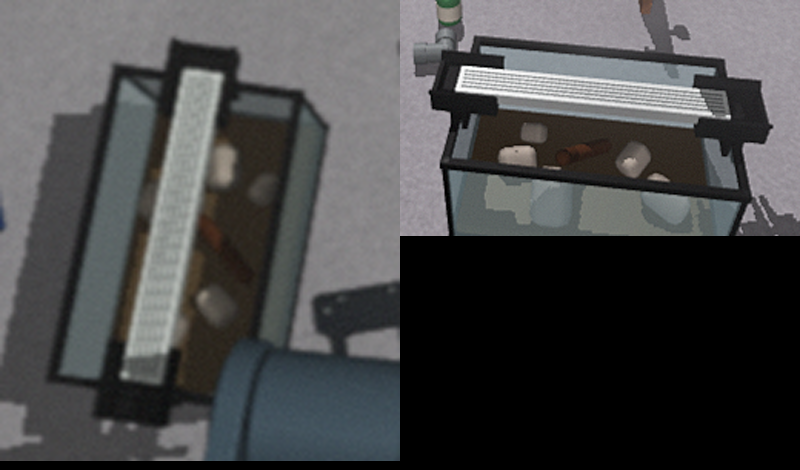

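The bar is seated in both holders, with both ends down between the cheeks. The top crop shows them at (205,75) and (145,370). Next I close the door with the shut fingers, tip height about 165 mm (readout 0.131).

```bash
python3 -m inch '[[-2.2,-10,0,-11.3,0],[-2.2,-10,0,-11.3,0],[-2.2,-10,0,-11.3,0],[-2.2,-10,0,-11.3,0],[-2.2,-10,-14,-11.3,0],[-2.2,-10,-14,-11.3,0],[-2.2,-10,-14,-11.3,0],[-2.2,-10,-14,-11.3,0]]'; python3 -m inch '[[0,0,-3,0,0],[0,0,-5.2,0,0],[0,0,-5.2,0,0],[0,0,-5.2,0,0]]'
```

```text
time_s: 20.58
position: [0.4019, -0.0178, 0.1784]
tcp_rot: [[-0.012, 1.0, -0.008], [1.0, 0.012, 0.003], [0.003, -0.008, -1.0]]
force: [-1.1, -0.0, 0.7]
opening: 0.004
grasp_force: 0.0
time_s: 20.92
position: [0.4049, -0.0188, 0.1299]
tcp_rot: [[-0.011, 1.0, -0.003], [1.0, 0.011, 0.001], [0.001, -0.003, -1.0]]
force: [0.6, -0.9, 0.3]
opening: 0.01
grasp_force: 0.0
```

```bash
python3 -m inch '[[1.5,-0.3,0,0,0],[2.8,-0.5,0,0,0],[4.5,-0.5,0,0,0],[6.3,-0.5,0,0,0],[8,-0.4,0,0,0],[9.8,-0.8,0,0,0],[11.5,-1.2,0,0,0],[13.2,-1.6,0,0,0],[15,-2.5,0,0,0],[16.5,-3.4,0,0,0]]'
```

```text
time_s: 21.75
position: [0.5724, -0.0533, 0.1328]
tcp_rot: [[-0.011, 1.0, 0.003], [1.0, 0.011, -0.0], [-0.0, 0.003, -1.0]]
force: [-1.5, 0.7, -0.5]
opening: 0.006
grasp_force: 0.5
```

```bash
python3 -m inch '[[1.5,-0.8,0,0,0],[2.6,-1.7,0,0,0],[3.7,-2.6,0,0,0],[4.7,-3.6,0,0,0],[5.6,-4.6,0,0,0],[6.4,-5.8,0,0,0],[7.2,-6.9,0,0,0],[7.8,-8.2,0,0,0],[8.4,-9.5,0,0,0],[8.4,-9.5,0,0,0]]'; python3 -m inch '[[0.5,-1.4,0,0,0],[0.9,-2.7,0,0,0],[1.1,-3.6,0,0,0],[1.2,-4.5,0,0,0],[1.3,-5.2,0,0,0],[1.3,-5.5,0,0,0],[1.3,-5.5,0,0,0]]'; python3 -c "
from h import *
c=cams.capture('top');cv2.imwrite('pics/t7.png',c['image'])"
```

```text
time_s: 22.58
position: [0.6568, -0.1519, 0.1321]
tcp_rot: [[-0.007, 1.0, 0.004], [1.0, 0.007, -0.003], [-0.003, 0.004, -1.0]]
force: [-0.2, 0.3, -1.0]
opening: 0.008
grasp_force: 0.0
time_s: 23.17
position: [0.6676, -0.2047, 0.1304]
tcp_rot: [[-0.008, 1.0, 0.001], [1.0, 0.008, -0.0], [-0.0, 0.001, -1.0]]
force: [-1.8, -0.0, -0.3]
opening: 0.004
grasp_force: 0.0
```

```bash
for i in 1 2 3; do python3 -m inch '[[0,-0.2,0,0,0],[0,-0.2,0,0,0],[0,-0.2,0,0,0]]' | egrep 'pos|^force:'; done
```

```text
position: [0.6672, -0.2048, 0.1304]
force: [0.5, 4.1, 0.1]
position: [0.6672, -0.2047, 0.1304]
force: [0.5, 7.1, 1.2]
position: [0.6671, -0.2047, 0.1304]
force: [0.2, 12.1, 3.2]
```

The stop is rigid at exactly the predicted shut position, with 12 N applied. I'll retreat and verify.

```bash
python3 -m inch '[[0,3,0,0,0],[0,6,0,0,0],[0,6,4,0,0],[0,6,8,0,0],[0,6,12,0,0],[-10,18,12,0,0],[-10,18,12,0,0],[-10,18,12,0,0],[-10,18,12,0,0],[-10,18,12,0,0]]'; python3 -m inch '[[-8,14,0,0,0],[-8,14,0,0,0],[-8,14,0,0,0],[-8,14,0,0,0],[-8,14,0,0,0]]'; python3 - <<'E'
from h import *
c=cams.capture("top");cv2.imwrite("pics/t8.png",c["image"]);h=cv2.cvtColor(c["image"],cv2.COLOR_BGR2HSV)
m=cv2.inRange(h,(3,110,70),(18,255,255))
for v in range(175,262,8):
    u=np.where(m[v,220:400])[0]
    if len(u):
        print(v,u[0]+220,onz(c,(u[0]+219.5,v),.186)[:2])
P=lambda p:(lambda q:(q[:2]/q[2]).round(1))(c["intrinsics"]@np.array(c["rotation"]).T@(np.array(p)-c["xyz"]))
print(P((.48,-.214,.186)),P((.70,-.214,.186)))
for n,z,lo,hi,old in [("jar",.265,(100,120,60),(130,255,255),(.545,-.414))]:
    mm=cv2.inRange(h,lo,hi);mm[:,:350]=0;k=blobs(mm)[0];print(n,onz(c,cv2.minAreaRect(k)[0],z),old)
g=cv2.inRange(h,(40,60,20),(90,255,255));g[:,:220]=0;g[:,270:]=0;print("bottle now",[cv2.boundingRect(k) for k in blobs(g,15)])
t=cv2.imread("pics/top0.png");h0=cv2.cvtColor(t,cv2.COLOR_BGR2HSV);g=cv2.inRange(h0,(40,60,20),(90,255,255));g[:,:220]=0;g[:,270:]=0;print("was",[cv2.boundingRect(k) for k in blobs(g,15)])
print("elbow diff",cv2.absdiff(t,c["image"])[135:165,208:235].mean())
E
```

```text
time_s: 24.8
position: [0.5621, -0.0257, 0.2507]
tcp_rot: [[-0.012, 1.0, -0.005], [1.0, 0.012, 0.001], [0.001, -0.005, -1.0]]
force: [-0.5, -0.1, 0.7]
opening: 0.009
grasp_force: 0.0
time_s: 25.22
position: [0.4834, 0.1141, 0.2506]
tcp_rot: [[-0.014, 1.0, -0.003], [1.0, 0.014, 0.001], [0.001, -0.003, -1.0]]
force: [0.1, -1.2, -0.1]
opening: 0.002
grasp_force: 0.0
175 327 [ 0.6922 -0.2125]
183 327 [ 0.6693 -0.2125]
191 327 [ 0.6466 -0.2124]
199 327 [ 0.624  -0.2124]
207 327 [ 0.6015 -0.2124]
215 327 [ 0.5792 -0.2123]
223 327 [ 0.5571 -0.2123]
231 327 [ 0.5351 -0.2123]
239 327 [ 0.5132 -0.2122]
247 327 [ 0.4915 -0.2122]
255 327 [ 0.47   -0.2122]
[327.2 251.3] [327.  172.3]
jar [ 0.5452 -0.4133  0.265 ] (0.545, -0.414)
bottle now [(241, 147, 11, 10)]
was [(241, 147, 11, 10)]
elbow diff 4.257201646090535
```

The door is shut and parallel to the front at the expected line, the bystanders have not moved, and the bar is seated. Handing in.

```bash
python3 -c "
from rig import bot
print(bot.hand_in())"
```

```text
the job is handed in; nothing more can be done
None
```

I handed the job in at about 25 s of robot time. The light bar lies released in both tank holders, the cupboard door is shut and stayed shut after I pulled away, and the jar, bottle and elbow appear not to have moved; no pass/fail verdict was returned.

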